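# Lock the lathe spindle and crack the chuck loose

### The job

The chuck has to come off the wood lathe. Lock the spindle: press the sprung index plunger on top of the headstock all the way down against its spring and, still pressing, turn its knob clockwise as far as it goes, so that it stays held down in its notch when you let go. Then pull the steel bar that sticks up out of the chuck towards the robot, about an eighth of a turn, to break the chuck loose on the spindle thread; leave the plunger locked, and leave the loose spanner on the lathe bed and the faceplate on the bench where they lie.

Things in the scene. Friction and masses are not known exactly. Their poses are not given: they have to be found in the camera images.
- lathe: Grey wood lathe, bolted to the bench, 750 mm long. Origin at bench level under the spindle axis (185 mm up). y axis along the spindle: +y to the handwheel end, -y to the chuck and tailstock; x points across the lathe, away from the robot; z up. The headstock's top is 228 mm above the bench where the plunger stands, 30 mm to +y of the origin.
- plunger_grip (a point): Grasp point in the black wing knob of the plunger, on its vertical axis, 317 mm above the bench when up; goes down and turns with it. Skirt 54 mm across, on it a wing 14 mm thick (x axis), 64 long (y axis), 34 tall. The point is 22 mm above the skirt, 12 below the wing's top: fingers straddling the wing can push on the skirt. The wing starts along the lathe; locked, it lies nearly across.
- plunger (a joint): How far the plunger is pressed down, m: 0 up (spring 6 N), 0.018 fully down (15 N, up to 8 N more on the way where its pin nudges the spindle to the nearest of 12 index notches, by up to 14 degrees). Caught in the notch it rises to about 0.010 when let go and stays there; let go elsewhere it snaps back to 0.
- plunger_turn (a joint): Turn of the plunger's knob, rad, clockwise seen from above: 0 at the start, 1.36 at its end stop. It can turn only while the plunger is pressed 0.016 or deeper. From 1.18 on it is under the notch and is caught when let go; short of that a weak spring turns it back.
- spindle (a joint): Turn of the spindle, rad: grows as the top of the chuck moves towards the robot. Handwheel, chuck and bar turn with it. Light friction (0.09 N m) while unlocked; locked, it stands near -0.52 with about 0.05 rad of play either way.
- chuck (a joint): How far the chuck is unscrewed relative to the spindle, rad: 0 tight; it grows as the bar is pulled towards the robot. It takes 0.6 N m (about 5 N near the bar's tip) and stays where it is left. With the spindle unlocked the spindle turns instead.
- chuck_center (a point): Point on the spindle axis in the middle of the steel chuck (94 mm across), 128 mm from the lathe's origin towards the tailstock, 185 mm above the bench. The bar stands out radially from here. A round wooden bowl blank 152 mm across is held in the chuck's jaws; it begins 40 mm further towards the tailstock.
- bar_tip (a point): Tip of the round steel bar fixed in the chuck: 12 mm thick, standing out 100 mm from the chuck's rim, tip 150 mm from the spindle axis. It swings square to the spindle axis; at the start it leans away from the robot, 17 to 44 degrees from upright, once locked 30. Its lean from upright towards the robot is joint spindle plus joint chuck.
- faceplate: Steel faceplate 100 mm across, 34 mm high, lying loose on the bench beyond the handwheel: leave alone.
- spanner: Open spanner 150 mm long lying loose across the lathe bed between tool rest and tailstock: leave alone.

How it is judged:
By the outcome, as a careful person would: the job done as asked, in the order asked, and still so for the second after the job is handed in, with the robot touching nothing.
It also fails if it takes over 54 s, if anything falls off the work surface, if the arm or the gripper's body presses on something with over 40 N, if the wrist force passes 120 N, or if a joint passes its speed limit or range.

### The arm

A 6-joint arm with a two-finger parallel gripper is mounted at the origin on the work surface. World frame = base frame: x ahead of the robot, y to its left, z up, the work surface at z = 0. Lengths are in m, angles in rad, forces in N, time in s.
With the tool pointing down it reaches from about 0.15 to 0.775 m from the base axis. Payload 6.1 kg.
Tool frame: the origin (TCP) lies at the very end of the fingers, on their centre line; the grasp point (between the pads) lies 19 mm behind it (robot.grasp_offset is the x of the grasp point in the tool frame, in m); x points along the fingers, y is the direction in which the jaws open and shut, and the axes are right-handed (so a half turn about x gives the same grasp; the last joint's range is limited). The gripper opens to 85 mm and grips with 20 to 120 N. Pads are 22 mm wide; open, the fingers measure 114 mm over their backs; the gripper's body (76 mm by 85 mm) begins 54 mm behind the grasp point. The pads swing forward as they close: fully open they stand 13 mm farther back than shut.
Start: joints at [-1.227, 0.126, -0.04, 1.405, 0, 1.571], TCP at [0.177, -0.494, 0.231] pointing down, gripper open.
Joint ranges: [-2.72, 2.72], [-0.95, 1.95], [-1.27, 1.35], [-1.78, 2.02], [-1.46, 1.47], [-3.14, 3.14]. Speed limits (rad/s): [2.39, 2.39, 3.01, 3.14, 3.14, 3.14].

### API

Orientations are given as a unit quaternion [w, x, y, z].
In Python, from workcell import read_state, viewer, workorder, robot gives the robot as it stands. The module is installed in compiled form; this text tells all that it offers.
- The arm moves only by the tool apply_moves, never from a script. Its argument "increments" is a list of rows, each a list of 2 entries, a list of its own where there are three numbers: the shift along the world's x, y, z in mm, then the turn about the world's z in rad. A call has 1 to 12 rows; each row is the pose to reach, as a shift and turn from the pose measured when the call began; what a row does not reach only later rows make up. A row lasts 1/10 s, in which the tool goes at most 50 mm and 8.59 degrees, less where a joint would pass 70% of its speed; a pose out of reach is approached as far as the arm can. A call with a gripper value outside its range is refused whole. "claw" is the opening, from -1 (shut) to 1 (fully open), so that 0 is half open, set as the call begins (left out, the last holds). The fingers move at their own pace and stop on an object; "newtons" is the grip in N (left out, the last holds). Time passes only in rows, so rows that repeat a pose let the fingers close. It gives the time, the measured TCP pose, the force and the opening at its end, in the units of the state.
- read_state(): the state, without advancing time (a new reading comes with each control period).
- viewer.grab_frame(name): name is "scene" or "top" or "wrist"; returns the picture (420x560x3 uint8, red, green, blue); there is no depth.
- viewer.get_calibration(name): a dict with "intrinsics" (3x3 intrinsics, pixels), "R" (3x3) and "t" (3): a world point X has camera coordinates R X + t; the wrist camera has in their place "hand_eye" (4x4, takes a point from camera to tool coordinates, whose origin is the TCP and whose axes are the tool frame's). Camera axes: x right, y down, z forward; pixel columns grow to the right and rows downward; lengths in m; the calibration is good to about 2 mm. A picture is of the moment at which its call begins: read the wrist's pose just before it. get_calibration takes no time and is no camera call.
- workorder.hand_in(): hands the job in, once; it reports no verdict.
The state is a dict: "t": time; "joint_positions": joint angles; "joint_velocities": joint speeds; "effort": joint torques, N m; "tool_pos": TCP position; "eef_rot": TCP orientation; "force": force on the tool from outside, world axes, zero at the start; "moment": the same for the moment, N m; "opening": finger opening in m.
Only numpy, scipy, OpenCV 4.12 (cv2) and the standard library are available. Lean on these libraries where they do the work, as an engineer would, in place of code of your own. Each camera call takes 0.05 s, during which the arm holds its last target. There are 200 camera calls.

## Working session

There is one attempt and no reset: what is moved stays moved. The work goes in short steps, Python scripts to look and compute and a tool call to move; the robot and the scene stay as the last step left them, time stands still between calls to the robot, and variables do not carry over. Pictures are saved under pics/ and viewed, about 8 in all and at most 12, crops included, and the job is handed in when it is done.

Besides the shell and the picture viewer there is one more tool, called after "Request:" as name([rows], argument=value, ...), one row to a line, values as JSON. apply_moves: Moves the arm, as the interface text tells. Its arguments: {"type":"object","properties":{"increments":{"type":"array"},"claw":{"type":"number"},"newtons":{"type":"number"}},"required":["increments"]}

```bash
mkdir -p pics; python3 - <<'E'
from workcell import read_state, viewer, robot
import cv2,numpy as np
np.set_printoptions(precision=4,suppress=True)
s=read_state();print(s['t'],s['tool_pos'],s['eef_rot'],s['force'],s['opening'],robot.grasp_offset)
for n in("scene","top"):
    im=viewer.grab_frame(n);cv2.imwrite(f"pics/{n}0.png",cv2.cvtColor(im,cv2.COLOR_RGB2BGR))
    c=viewer.get_calibration(n);print(n,c)
print(viewer.get_calibration("wrist"))
E
```

```text
0.0 [ 0.1768 -0.4939  0.2305] [-0.1204 -0.6966 -0.1215  0.6968] [ 0.2793  0.4204 -0.6154] 0.08538971624138943 -0.0187
scene {'intrinsics': array([[471.1141,   0.    , 279.7159],
       [  0.    , 471.1141, 211.8682],
       [  0.    ,   0.    ,   1.    ]]), 'R': array([[ 0.2327,  0.9725,  0.0111],
       [ 0.6705, -0.1521, -0.7261],
       [-0.7045,  0.1765, -0.6874]]), 't': array([-0.2172, -0.2095,  1.6612])}
top {'intrinsics': array([[457.1329,   0.    , 279.8558],
       [  0.    , 457.1329, 208.6956],
       [  0.    ,   0.    ,   1.    ]]), 'R': array([[ 0.0235, -0.9995, -0.0191],
       [-0.9957, -0.0217, -0.0896],
       [ 0.0891,  0.0211, -0.9958]]), 't': array([0.0944, 0.5937, 1.2515])}
{'intrinsics': array([[296.9685,   0.    , 280.3874],
       [  0.    , 296.9685, 209.1024],
       [  0.    ,   0.    ,   1.    ]]), 'hand_eye': array([[-0.0017, -0.2648,  0.9643, -0.143 ],
       [ 1.    ,  0.0001,  0.0018, -0.0006],
       [-0.0006,  0.9643,  0.2648, -0.0672],
       [ 0.    ,  0.    ,  0.    ,  1.    ]])}
```

View pics/scene0.png

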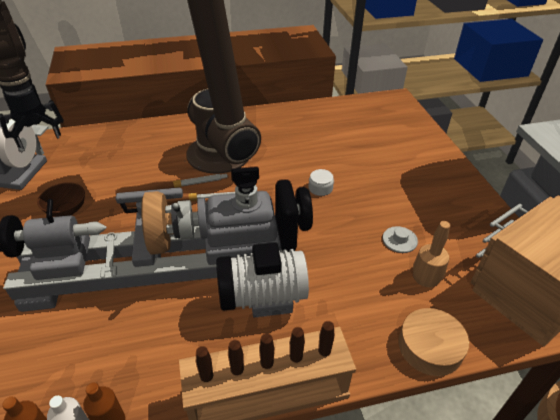

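View pics/top0.png

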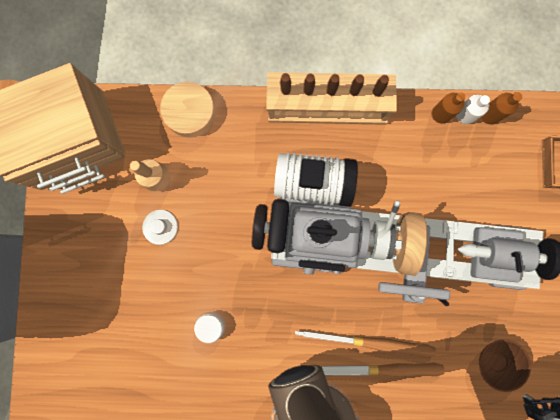

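The top view shows the black knob at about (321,231), the bar tip near (396,205), and the lathe axis running almost level in the image. I'll compute positions and zoom in.

```bash
cat > h.py <<'E'
from workcell import read_state, viewer, robot, workorder
import cv2,numpy as np
from scipy.spatial.transform import Rotation as Ro
np.set_printoptions(precision=4,suppress=True)
def cam(n,s=None):
    c=viewer.get_calibration(n);K=np.array(c['intrinsics'])
    if n!='wrist': return K,np.array(c['R']),np.array(c['t'])
    q=s['eef_rot'];T=np.eye(4);T[:3,:3]=Ro.from_quat([q[1],q[2],q[3],q[0]]).as_matrix();T[:3,3]=s['tool_pos']
    M=np.linalg.inv(T@np.array(c['hand_eye']));return K,M[:3,:3],M[:3,3]
def hit(c,px,z=None,y=None):
    K,R,t=c;d=R.T@np.linalg.solve(K,[*px,1]);o=-R.T@t
    k=(z-o[2])/d[2] if z is not None else (y-o[1])/d[1]
    return o+k*d
def proj(c,X):
    K,R,t=c;p=K@(R@np.array(X)+t);return p[:2]/p[2]
def save(im,name,box=None,f=1):
    im=cv2.cvtColor(im,cv2.COLOR_RGB2BGR)
    if box: a,b,c,d=box;im=im[b:d,a:c]
    cv2.imwrite('pics/'+name,cv2.resize(im,None,fx=f,fy=f,interpolation=cv2.INTER_CUBIC))
E
python3 - <<'E'
from h import *
a=cv2.imread('pics/top0.png')[180:310,240:440];b=cv2.imread('pics/scene0.png')[150:280,110:310]
cv2.imwrite('pics/c.png',np.vstack([cv2.resize(x,(800,520),interpolation=cv2.INTER_CUBIC) for x in(a,)]))
cv2.imwrite('pics/d.png',cv2.resize(b,(800,520),interpolation=cv2.INTER_CUBIC))
c=cam('top');print(hit(c,(321,231),z=.327),hit(c,(396,205),z=.31))
s=cam('scene');print(hit(s,(246,175),z=.329))
E
```

```text
[0.5189 0.0128 0.327 ] [ 0.5797 -0.1499  0.31  ]
[0.5486 0.011  0.329 ]
```

View pics/c.png

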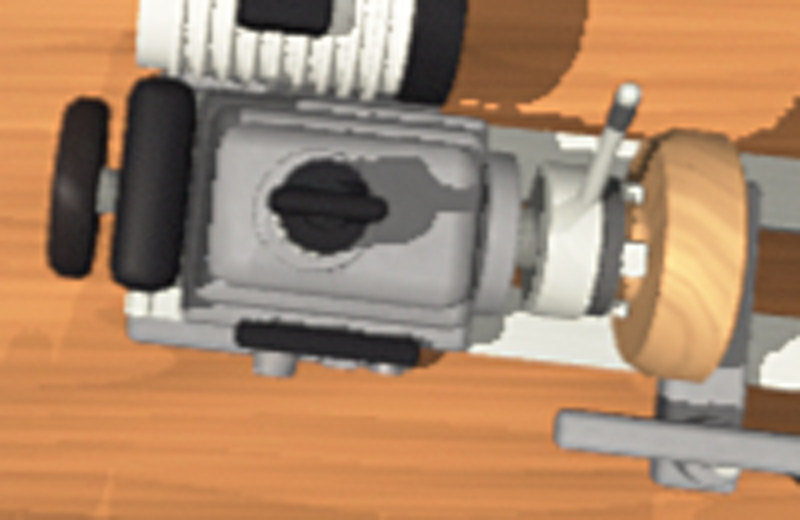

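View pics/d.png

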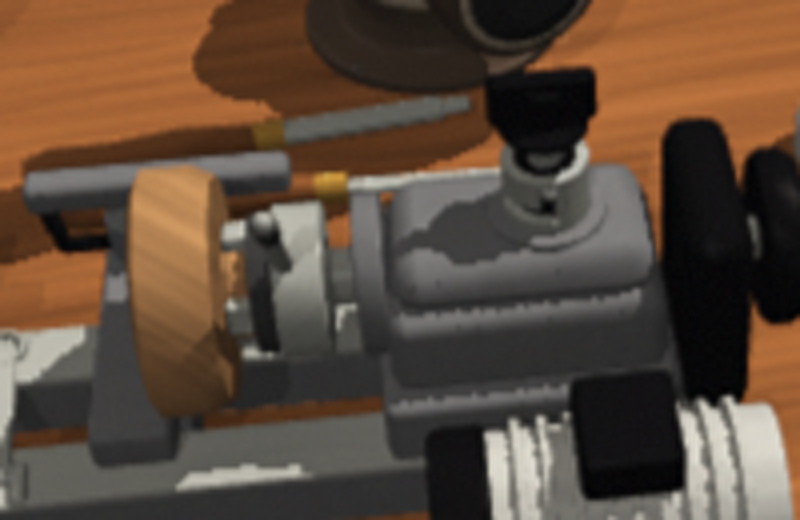

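The top crop shows the wing from (270,203) to (388,208), so its centre is at about px (322,231), and the bar tip at px (397,203). The scene crop shows the wing top centre at px (245.5,170).

```bash
python3 - <<'E'
from h import *
c=cam('top');s=cam('scene')
T=lambda u,v,z:hit(c,(240+u/4-.4,180+v/4-.4),z=z)
S=lambda u,v,z:hit(s,(110+u/4-.4,150+v/4-.4),z=z)
p,q=T(270,203,.329),T(388,208,.329);print('wing',p,q,(p+q)/2,np.hypot(*(p-q)[:2]),np.arctan2(*(p-q)[:2]))
p,q=S(492,80,.329),S(594,74,.329);print('wing scene',p,q,(p+q)/2,np.arctan2(-(q-p)[0],(q-p)[1]))
# bed front edge
p,q=T(128,340,.06),T(800,395,.06);print('bed',p,q,np.arctan2(*(p-q)[:2]))
for z in(.29,.31,.33):print(T(628,92,z),S(263,224,z))
s0=read_state()['eef_rot'];print(Ro.from_quat([s0[1],s0[2],s0[3],s0[0]]).as_matrix())
E
```

```text
wing [0.5196 0.0424 0.329 ] [ 0.5183 -0.0201  0.329 ] [0.5189 0.0111 0.329 ] 0.06255827068081962 0.019727193621081204
wing scene [ 0.523 -0.015  0.329] [0.5302 0.0423 0.329 ] [0.5266 0.0137 0.329 ] -0.12589196674729608
bed [0.4367 0.1258 0.06  ] [ 0.411  -0.3241  0.06  ] 0.05697246294030965
[ 0.5871 -0.1558  0.29  ] [ 0.5715 -0.1519  0.29  ]
[ 0.585  -0.1512  0.31  ] [ 0.594  -0.1508  0.31  ]
[ 0.5828 -0.1465  0.33  ] [ 0.6165 -0.1497  0.33  ]
[[-0.0005  0.337  -0.9415]
 [ 0.0013 -0.9415 -0.337 ]
 [-1.     -0.0014  0.    ]]
```

Request:
apply_moves([
  [[0, 0, 45], 0.15],
  [[0, 10, 90], 0.3],
  [[10, 30, 130], 0.45],
  [[30, 60, 170], 0.6],
  [[50, 95, 190], 0.75],
  [[70, 130, 190], 0.9],
  [[95, 165, 190], 1.05],
  [[120, 200, 190], 1.2],
  [[145, 235, 190], 1.35],
  [[170, 270, 190], 1.5],
  [[195, 305, 190], 1.65],
  [[220, 340, 190], 1.8],
], claw=0.2)

```text
t: 1.3
tool_pos: [0.3974, -0.1523, 0.4205]
eef_rot: [0.622, 0.336, 0.622, -0.337]
force: [0.6, -0.7, -0.6]
opening: 0.0511
```

```bash
python3 -c "
from h import *
s=read_state();print(s['t'],s['tool_pos'],s['joint_positions'],s['opening'])
q=s['eef_rot'];print(Ro.from_quat([q[1],q[2],q[3],q[0]]).as_matrix())"
```

```text
1.3 [ 0.3974 -0.1523  0.4205] [-0.3651  0.0161  0.2672  1.8228 -0.0013  0.6266] 0.051086907772803114
[[-0.0014  0.8369  0.5473]
 [-0.0008  0.5473 -0.8369]
 [-1.     -0.0016 -0.0001]]
```

Request:
apply_moves([
  [[10, 14, -2], 0.15],
  [[20, 28, -4], 0.3],
  [[30, 42, -6], 0.45],
  [[40, 56, -8], 0.6],
  [[50, 70, -10], 0.75],
  [[60, 84, -12], 0.9],
  [[70, 98, -14], 1.05],
  [[80, 112, -16], 1.2],
  [[90, 126, -18], 1.35],
  [[100, 138, -20], 1.5],
  [[110, 150, -20], 1.65],
  [[122, 164, -20], 1.8],
])

```text
t: 2.5
tool_pos: [0.5196, 0.0122, 0.4001]
eef_rot: [0.65, -0.279, 0.65, 0.278]
force: [0.4, 0.2, 0.4]
opening: 0.0517
```

Request:
apply_moves([
  [[0, 0, 0], 0.15],
  [[0, 0, 0], 0.3],
  [[0, 0, 0], 0.45],
  [[0, 0, 0], 0.6],
  [[0, 0, 0], 0.71],
  [[0, 0, 0], 0.71],
])

```text
t: 3.1
tool_pos: [0.5196, 0.0122, 0.3998]
eef_rot: [0.513, -0.487, 0.513, 0.486]
force: [-0.5, -0.3, -0.3]
opening: 0.051
```

```bash
python3 - <<'E'
from h import *
s=read_state();im=viewer.grab_frame('wrist');save(im,'w1.png')
print(s['t'],s['tool_pos'],s['joint_positions'],s['force'])
c=cam('wrist',s)
print(c[1],c[2]);np.savez('w1.npz',K=c[0],R=c[1],t=c[2])
print(proj(c,(.521,.012,.329)),proj(c,(.587,-.151,.315)))
E
```

```text
3.1 [0.5196 0.0122 0.3998] [ 0.024   0.1836  0.4064  1.7933 -0.0008 -1.4946] [-0.4888 -0.2735 -0.3176]
[[-0.9987  0.0517 -0.0009]
 [ 0.0496  0.9637  0.2623]
 [ 0.0144  0.2619 -0.965 ]] [ 0.5186 -0.1161  0.5304]
[278.5766 219.2596] [165.3503 -18.6292]
```

View pics/w1.png

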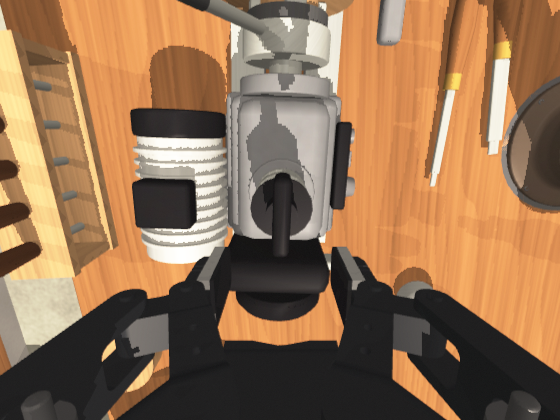

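The wrist view shows the wing top running from about (284,178) to (281,254) and centred between the fingers. The lathe sides line up with the image's vertical.

```bash
python3 - <<'E'
from h import *
d=np.load('w1.npz');c=(d['K'],d['R'],d['t'])
p,q=hit(c,(284,177),z=.329),hit(c,(281,254),z=.329);print(p,q,(p+q)/2,np.arctan2(*(q-p)[:2]))
E
```

```text
[ 0.5154 -0.0198  0.329 ] [0.5206 0.0403 0.329 ] [0.518  0.0103 0.329 ] 0.08719600970322902
```

Request:
apply_moves([
  [[-1, -1, -35], -0.01],
  [[-1, -1, -65], -0.02],
  [[-1, -1, -85], -0.02],
  [[-1, -1, -96], -0.02],
  [[-1, -1, -99], -0.02],
  [[-1, -1, -99], -0.02],
])

```text
t: 3.75
tool_pos: [0.5186, 0.0112, 0.3012]
eef_rot: [0.519, -0.481, 0.519, 0.48]
force: [0.2, 0.1, -0.4]
opening: 0.0516
```

Request:
apply_moves([
  [[0, 0, 0], 0],
  [[0, 0, 0], 0],
  [[0, 0, 0], 0],
  [[0, 0, 0], 0],
  [[0, 0, 0], 0],
  [[0, 0, 0], 0],
], claw=-1, newtons=60)

```text
t: 4.35
tool_pos: [0.5189, 0.0112, 0.3017]
eef_rot: [0.519, -0.481, 0.518, 0.48]
force: [0.9, 0.0, 4.0]
opening: 0.0132
```

Request:
apply_moves([
  [[0, 0, -4], 0],
  [[0, 0, -8], 0],
  [[0, 0, -12], 0],
  [[0, 0, -15], 0],
  [[0, 0, -18], 0],
  [[0, 0, -20], 0],
  [[0, 0, -20], 0],
])

```text
t: 5.05
tool_pos: [0.5189, 0.0112, 0.2842]
eef_rot: [0.52, -0.482, 0.517, 0.479]
force: [-4.1, -0.1, 16.1]
opening: 0.0131
```

Request:
apply_moves([
  [[0, 0, -3], 0],
  [[0, 0, -6], 0],
  [[0, 0, -6], 0],
])

```text
t: 5.35
tool_pos: [0.519, 0.0112, 0.284]
eef_rot: [0.522, -0.484, 0.515, 0.477]
force: [-8.7, -0.5, 33.8]
opening: 0.013
```

Request:
apply_moves([
  [[0, 0, -5], -0.12],
  [[0, 0, -5], -0.24],
  [[0, 0, -5], -0.36],
  [[0, 0, -5], -0.48],
  [[0, 0, -5], -0.6],
  [[0, 0, -5], -0.72],
  [[0, 0, -5], -0.84],
  [[0, 0, -5], -0.96],
  [[0, 0, -5], -1.08],
  [[0, 0, -5], -1.2],
  [[0, 0, -5], -1.32],
  [[0, 0, -5], -1.38],
])

```text
t: 6.55
tool_pos: [0.5188, 0.0122, 0.284]
eef_rot: [0.709, -0.043, 0.703, 0.036]
force: [-8.7, 1.7, 29.4]
opening: 0.0131
```

```bash
python3 -c "
from h import *
s=read_state();print(s['t'],s['tool_pos'],s['joint_positions'],s['force'],s['moment'],s['opening'])
q=s['eef_rot'];m=Ro.from_quat([q[1],q[2],q[3],q[0]]).as_matrix();print(m,np.arctan2(m[1,1],m[0,1]))"
```

```text
6.55 [0.5188 0.0122 0.284 ] [ 0.0296  0.1141  0.0622  1.5109 -0.0108 -0.0822] [-8.66    1.6838 29.3902] [0.8437 2.1475 0.2251] 0.013059183564069501
[[ 0.0084 -0.1115  0.9937]
 [-0.0106  0.9937  0.1115]
 [-0.9999 -0.0114  0.0072]] 1.6824899996581903
```

Request:
apply_moves([
  [[0, 0, -5], -0.06],
  [[0, 0, -5], -0.1],
  [[0, 0, -5], -0.1],
])

```text
t: 6.85
tool_pos: [0.5186, 0.0123, 0.284]
eef_rot: [0.712, -0.009, 0.702, 0.001]
force: [-7.9, -0.6, 30.0]
opening: 0.0132
```

```bash
python3 -c "
from h import *
s=read_state();print(s['t'],s['force'],s['moment'])
q=s['eef_rot'];m=Ro.from_quat([q[1],q[2],q[3],q[0]]).as_matrix();print(np.arctan2(m[1,1],m[0,1]))"
```

```text
6.85 [-7.8877 -0.5955 30.048 ] [-0.0672  2.1083  1.2911]
1.5848300816434944
```

The stop is felt: the z moment rose to 1.3 N m. I'll ease up and then release.

Request:
apply_moves([
  [[0, 0, 1], 0.03],
  [[0, 0, 3], 0.05],
  [[0, 0, 5], 0.05],
  [[0, 0, 7], 0.05],
  [[0, 0, 8], 0.05],
  [[0, 0, 8], 0.05],
])

```text
t: 7.45
tool_pos: [0.518, 0.0124, 0.2922]
eef_rot: [0.711, -0.027, 0.702, 0.019]
force: [-3.8, 0.3, 7.4]
opening: 0.0134
```

Request:
apply_moves([
  [[0, 0, 0], 0],
  [[0, 0, 0], 0],
  [[0, 0, 0], 0],
  [[0, 0, 0], 0],
  [[0, 0, 0], 0],
], claw=0.2)

```text
t: 7.95
tool_pos: [0.5181, 0.0123, 0.292]
eef_rot: [0.711, -0.027, 0.702, 0.019]
force: [0.7, 0.6, 1.6]
opening: 0.0511
```

Request:
apply_moves([
  [[0, 0, 30], 0],
  [[0, 0, 70], 0],
  [[0, 0, 110], 0],
  [[0, 0, 110], 0],
])

```text
t: 8.35
tool_pos: [0.5189, 0.0124, 0.4073]
eef_rot: [0.714, -0.027, 0.699, 0.019]
force: [0.2, 0.2, 0.3]
opening: 0.0512
```

```bash
python3 - <<'E'
from h import *
s=read_state();im=viewer.grab_frame('wrist');a=viewer.grab_frame('scene');b=viewer.grab_frame('top')
print(s['t'],s['tool_pos'],s['force'])
L=[cv2.resize(a[140:270,110:310],(400,260)),cv2.resize(b[180:310,240:440],(400,260)),]
save(np.hstack([np.vstack(L),cv2.resize(im,(400,520))]),'l2.png')
E
```

```text
8.35 [0.5189 0.0124 0.4073] [0.1689 0.2016 0.3091]
```

View pics/l2.png

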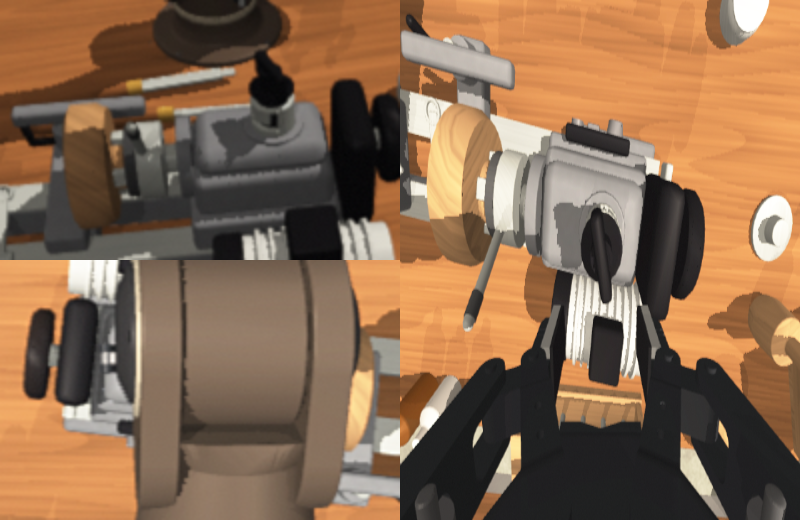

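The knob is down and lies across the lathe. In the wrist view the bar tip is at about raw px (97,262).

```bash
python3 - <<'E'
from h import *
s=read_state();c=cam('wrist',s)
p=hit(c,(96.6,262),z=.315);k=np.array([.519,.011])
print(p)
for a in(.05,.07):
    Y=np.array([np.sin(a),np.cos(a)]);o=k-.03*Y;C=o-.128*Y;X=np.array([Y[1],-Y[0]]);d=p[:2]-C
    print(C,'lx',d@X,'ly',d@Y)
# wing top at z: 
q=np.array([hit(c,((u-400)/400*560,v/520*420),z=.319) for u,v in((597,208),(607,300))]);print(q,q.mean(0),np.arctan2(*(q[0]-q[1])[:2][::-1]))
E
```

```text
[ 0.5734 -0.1417  0.315 ]
[ 0.5111 -0.1468] lx 0.061962594987913885 ly 0.008179285801118328
[ 0.5079 -0.1466] lx 0.06494641740901527 ly 0.009448418229783928
[[0.4824 0.0059 0.319 ]
 [0.542  0.0209 0.319 ]] [0.5122 0.0134 0.319 ] -2.8938029671563092
```

Request:
apply_moves([
  [[25, -30, 5], -0.02],
  [[50, -65, 5], -0.05],
  [[75, -100, 5], -0.08],
  [[95, -135, 5], -0.1],
  [[106, -162, 5], -0.1],
  [[106, -162, 0], -0.1],
  [[106, -162, 0], -0.1],
  [[106, -162, 0], -0.1],
], claw=-1, newtons=30)

```text
t: 9.3
tool_pos: [0.6237, -0.1488, 0.4011]
eef_rot: [0.711, 0.008, 0.703, -0.016]
force: [0.3, -0.3, 0.6]
opening: -0.0001
```

```bash
python3 - <<'E'
from h import *
s=read_state();im=viewer.grab_frame('wrist');save(im,'w3.png')
print(s['t'],s['tool_pos'],s['opening'],s['joint_positions'])
c=cam('wrist',s);np.savez('w3.npz',K=c[0],R=c[1],t=c[2]);print(proj(c,(.585,-.15,.315)),proj(c,s['tool_pos']))
E
```

```text
9.3 [ 0.6237 -0.1488  0.4011] -5.1731161553029936e-05 [-0.2302  0.4613  0.8004  1.8971 -0.0085 -0.1961]
[277.932  164.4042] [279.5331 259.9263]
```

View pics/w3.png

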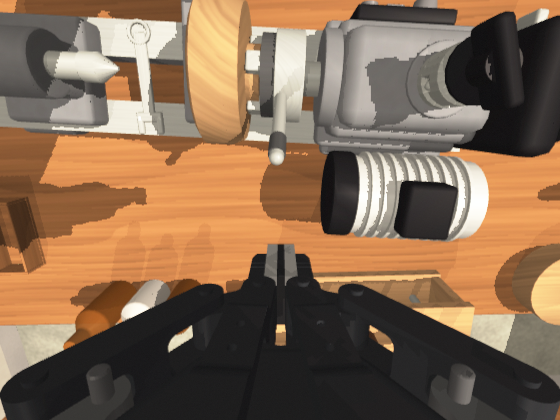

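Request:
apply_moves([
  [[0, 0, -40], 0],
  [[0, 0, -80], 0],
  [[0, 0, -110], 0],
  [[0, 0, -117], 0],
  [[0, 0, -117], 0],
])

```text
t: 9.85
tool_pos: [0.6228, -0.1475, 0.285]
eef_rot: [0.711, 0.008, 0.703, -0.015]
force: [-0.1, -0.4, 0.2]
opening: -0.0002
```

Request:
apply_moves([
  [[-10, 0, 0], 0],
  [[-20, 1, 0], 0],
  [[-28, 2, 0], 0],
  [[-36, 2, 0], 0],
  [[-44, 3, 0], 0],
  [[-52, 3, 0], 0],
  [[-60, 4, 0], 0],
  [[-60, 4, 0], 0],
])

```text
t: 10.65
tool_pos: [0.563, -0.1435, 0.2867]
eef_rot: [0.712, 0.007, 0.702, -0.016]
force: [3.4, 0.9, 2.5]
opening: 0.0
```

Force is 3–4 N, consistent with the chuck breaking loose at the tip. I'll continue the pull.

Request:
apply_moves([
  [[-8, 0, -1], 0],
  [[-16, 1, -2], 0],
  [[-24, 1, -2], 0],
  [[-32, 2, -2], 0],
  [[-40, 2, -2], 0],
  [[-48, 3, -2], 0],
  [[-56, 3, -2], 0],
  [[-60, 3, -2], 0],
  [[-60, 3, -2], 0],
])

```text
t: 11.55
tool_pos: [0.5024, -0.14, 0.2848]
eef_rot: [0.712, 0.008, 0.702, -0.015]
force: [3.5, 1.7, -0.4]
opening: 0.0002
```

```bash
python3 - <<'E'
from h import *
s=read_state();a=viewer.grab_frame('scene');b=viewer.grab_frame('top')
print(s['t'],s['tool_pos'],s['force'])
save(np.hstack([cv2.resize(a[120:280,110:310],(400,320)),cv2.resize(b[150:310,240:440],(400,320))]),'l4.png')
c=cam('scene')
for k in(.48,.35,.2):
  for l in(.2,.3,.4):
    C=np.array([.510,-.147]);X=np.array([.998,-.06]);p=C-X*.15*np.sin(l);u=proj(c,[*p,.185+.15*np.cos(l)])
    print(l,(u-[110,120])*2)
  break
E
```

```text
11.55 [ 0.5024 -0.14    0.2848] [ 3.4575  1.7255 -0.4498]
0.2 [125.2631  89.8954]
0.3 [125.5836  84.78  ]
0.4 [126.0794  81.0014]
```

View pics/l4.png

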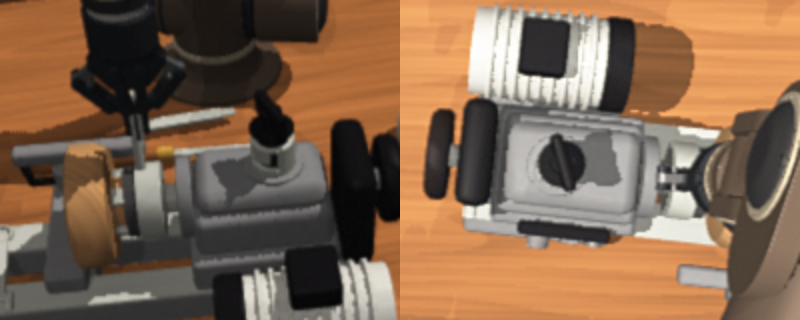

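The knob is still across. The arm hides the bar, and geometry puts its lean near 0.25. I'll pull a little further, then back off and look.

Request:
apply_moves([
  [[-4, 0, 0], 0],
  [[-7, 0, 0], 0],
  [[-7, 0, 0], 0],
])

```text
t: 11.95
tool_pos: [0.4958, -0.1399, 0.2847]
eef_rot: [0.712, 0.008, 0.702, -0.015]
force: [4.1, 1.6, -1.2]
opening: -0.0001
```

Request:
apply_moves([
  [[15, 0, 0], 0],
  [[35, 0, 0], 0],
  [[60, 0, 20], 0],
  [[95, 0, 60], 0],
  [[130, 0, 100], 0],
  [[130, 0, 120], 0],
  [[130, 0, 120], 0],
])

```text
t: 12.65
tool_pos: [0.6273, -0.1401, 0.4074]
eef_rot: [0.714, 0.007, 0.7, -0.015]
force: [-0.4, 0.2, 0.6]
opening: 0.0002
```

```bash
python3 - <<'E'
from h import *
s=read_state();im=viewer.grab_frame('wrist');a=viewer.grab_frame('scene')
print(s['t'],s['tool_pos'],s['force'])
save(np.hstack([cv2.resize(im[0:240,180:380],(400,480)),cv2.resize(a[120:280,110:310],(400,480))]),'l5.png')
c=cam('wrist',s);d=cam('scene')
C=np.array([.510,-.147]);X=np.array([.998,-.06])
for l in(-.47,.2,.25,.3,.35,.4):
    P=[*(C-X*.15*np.sin(l)),.185+.15*np.cos(l)]
    print(l,(proj(c,P)-[180,0])*2,(proj(d,P)-[110,120])*[2,3])
E
```

```text
12.65 [ 0.6273 -0.1401  0.4074] [-0.4374  0.1605  0.5965]
-0.47 [169.9634 298.5759] [128.133  232.8068]
0.2 [171.6323 -13.7395] [125.2631 134.8431]
0.25 [172.2977 -38.7116] [125.4008 130.7564]
0.3 [173.0294 -62.8831] [125.5836 127.17  ]
0.35 [173.8213 -86.0463] [125.8104 124.0853]
0.4 [ 174.6662 -108.0089] [126.0794 121.5021]
```

View pics/l5.png

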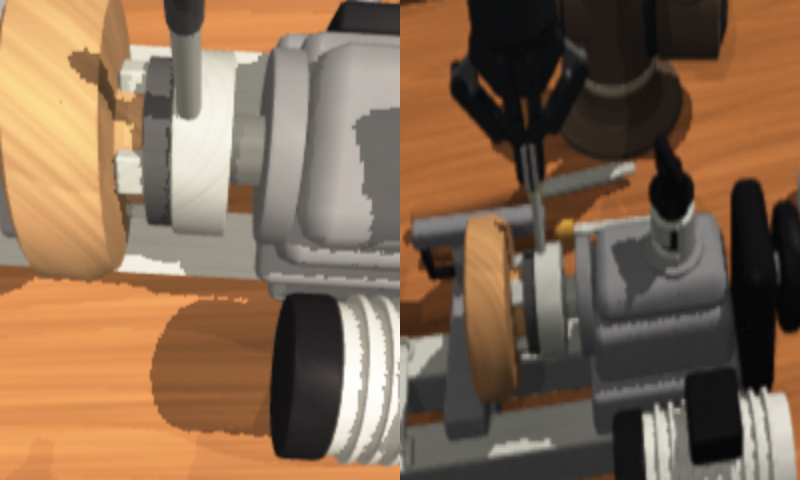

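The bar is now past upright. Its tip is out of the wrist frame and hidden in the scene view, so I'll rise for a clean look.

Request:
apply_moves([
  [[-10, 20, 40], 0],
  [[-20, 45, 80], 0],
  [[-30, 80, 100], 0],
  [[-30, 110, 110], 0],
  [[-30, 110, 110], 0],
  [[-30, 110, 110], 0],
])

```text
t: 13.35
tool_pos: [0.5818, -0.0294, 0.4796]
eef_rot: [0.726, 0.006, 0.688, -0.015]
force: [0.1, -0.6, -0.5]
opening: -0.0001
```

```bash
python3 - <<'E'
from h import *
s=read_state();im=viewer.grab_frame('wrist');a=viewer.grab_frame('scene')
print(s['t'],s['tool_pos'],s['force'])
save(np.hstack([im[0:250,60:460],cv2.resize(a[140:240,130:290],(400,250))]),'l6.png',f=1)
c=cam('wrist',s);d=cam('scene')
C=np.array([.510,-.147]);X=np.array([.998,-.06])
for l in(.15,.2,.25,.3,.35,.4,.45):
    P=[*(C-X*.15*np.sin(l)),.185+.15*np.cos(l)];B=[*(C-X*.047*np.sin(l)),.185+.047*np.cos(l)]
    print(l,proj(c,P)-[60,0],proj(c,B)-[60,0],(proj(d,P)-[130,140])*2.5+[400,0])
print(proj(c,[.519,.011,.319])-[60,0])
E
```

```text
13.35 [ 0.5818 -0.0294  0.4796] [ 0.0837 -0.6026 -0.5327]
0.15 [89.7495 91.1836] [126.4501 109.4186] [506.4648  66.1886]
0.2 [89.4725 82.4221] [126.4218 107.4524] [506.5788  62.3692]
0.25 [89.3803 73.7265] [126.4239 105.5037] [506.751   58.9637]
0.3 [89.475  65.1561] [126.4565 103.5794] [506.9796  55.975 ]
0.35 [89.7567 56.7691] [126.5194 101.6862] [507.2629  53.4044]
0.4 [90.2235 48.6217] [126.6125  99.8304] [507.5993  51.2517]
0.45 [90.8714 40.7678] [126.7355  98.0186] [507.9866  49.5154]
[261.9473 121.4808]
```

View pics/l6.png

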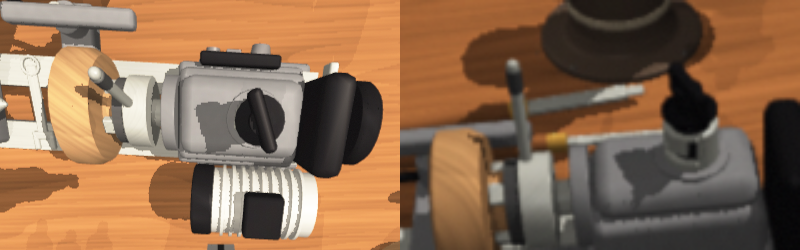

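The wrist view has the tip at (95,72), giving a lean of about 0.26. The scene view has it at (514,61), giving 0.22–0.25. The wing is still across and down. The chuck is therefore about 0.72–0.77, slightly short of an eighth turn, so I'll add a small pull.

Request:
apply_moves([
  [[-5, -45, -10], 0],
  [[-10, -85, -40], 0],
  [[-12, -111, -80], 0],
  [[-12, -111, -125], 0],
  [[-12, -111, -165], 0],
  [[-12, -111, -190], 0],
  [[-12, -111, -195], 0],
  [[-12, -111, -195], 0],
])

```text
t: 14.25
tool_pos: [0.5696, -0.1422, 0.2831]
eef_rot: [0.725, 0.008, 0.689, -0.016]
force: [0.6, 0.6, 0.5]
opening: 0.0
```

Request:
apply_moves([
  [[-25, 0, 2], 0],
  [[-45, 0, 2], 0],
  [[-58, 1, 2], 0],
  [[-66, 2, 2], 0],
  [[-71, 2, 2], 0],
  [[-75, 2, 2], 0],
  [[-79, 2, 2], 0],
  [[-79, 2, 2], 0],
])

```text
t: 15.05
tool_pos: [0.4918, -0.14, 0.2853]
eef_rot: [0.725, 0.008, 0.688, -0.016]
force: [5.1, 1.0, -1.3]
opening: 0.0
```

Request:
apply_moves([
  [[20, 0, 0], 0],
  [[50, 0, 10], 0],
  [[85, 0, 50], 0],
  [[110, 20, 95], 0],
  [[110, 50, 140], 0],
  [[90, 80, 180], 0],
  [[90, 110, 195], 0],
  [[90, 110, 195], 0],
])

```text
t: 15.85
tool_pos: [0.5838, -0.0268, 0.4833]
eef_rot: [0.729, 0.006, 0.684, -0.014]
force: [0.1, -0.3, 0.3]
opening: -0.0
```

```bash
python3 - <<'E'
from h import *
s=read_state();im=viewer.grab_frame('wrist');a=viewer.grab_frame('scene')
print(s['t'],s['tool_pos'],s['force'])
save(np.hstack([cv2.resize(im[20:145,100:300],(400,250)),cv2.resize(a[140:240,130:290],(400,250))]),'l7.png',f=1)
c=cam('wrist',s);d=cam('scene')
C=np.array([.510,-.147]);X=np.array([.998,-.06])
for l in(.2,.25,.3,.35,.4):
    P=[*(C-X*.15*np.sin(l)),.185+.15*np.cos(l)]
    print(l,(proj(c,P)-[100,20])*2,(proj(d,P)-[130,140])*2.5+[400,0])
E
```

```text
15.85 [ 0.5838 -0.0268  0.4833] [ 0.1213 -0.3211  0.2821]
0.2 [ 94.0296 116.3095] [506.5788  62.3692]
0.25 [93.7694 98.9121] [506.751   58.9637]
0.3 [93.8861 81.7565] [506.9796  55.975 ]
0.35 [94.3809 64.9591] [507.2629  53.4044]
0.4 [95.2507 48.6331] [507.5993  51.2517]
```

View pics/l7.png

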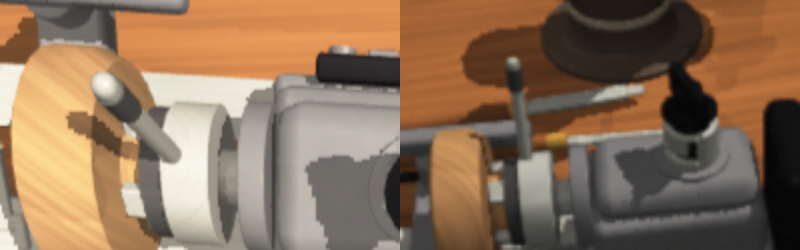

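The tip is at (103,83), a lean of about 0.30, so the chuck is at about 0.77–0.82 rad. The knob is still locked across and the arm is clear, so I'm handing in.

```bash
python3 -c "
from workcell import workorder;print(workorder.hand_in())"
```

```text
the job is handed in; nothing more can be done
None
```

I locked the spindle, broke the chuck loose and handed the job in at about 16 s of the 54 s allowed.

- **Plunger:** I gripped the wing knob and pressed it down about 18 mm until it bottomed out, at about 34 N on the wrist. I then turned it clockwise to its stop, where I felt 1.3 N m, and let go. In the last scene picture it is still down and lying across the lathe.
- **Chuck:** I pulled the bar towards the robot from behind with the closed fingers, at about 3–5 N. The first pull looked slightly short, so I added a small second one. The bar now leans about 0.30 rad towards the robot, so the chuck is about 0.77–0.82 rad unscrewed (an eighth of a turn is 0.785).
- **At hand-in:** the arm was clear of everything, with about 0 N on the wrist.

**Uncertainties:**
- The two cameras disagreed a little on the bar's lean before the second pull: about 0.26 rad from the wrist, 0.22–0.25 from the scene. I took the final value from the wrist camera only.
- One wrist measurement of the wing gave a turn of about 1.26 rad rather than the 1.36 of the end stop. That is still past the 1.18 where the notch catches.
- I never moved near the faceplate or the spanner, but I took no final picture to check them.

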